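# Pack the ride kit and fish the pump out of the stacking crate

### The job

Get the ride kit ready: first put the tyre lever and the multitool, in either order, into the blue spare parts box and let go of them. Then take the bike pump out of the pine crate: it is longer than the opening between the two ledges, so tip its far end up and draw it out slantwise, and finish still holding it steady in the air, all of it about a hand's width above the top of the crate and touching nothing but the gripper. Leave the other things on the bench where they are.

Things in the scene. Friction and masses are not known exactly. Their poses are not given: they have to be found in the camera images.
- lever_mid (a point): Steel tyre lever, a flat bar 120 long x 16 wide (18 at its spoon tip) x 7 thick, lying flat on the bench. Point: its middle, half-way up (3.5 above the bench). x axis along its length, towards the spoon tip; z up.
- multitool_mid (a point): Folded aluminium multitool with dark steel tools between two side plates, a block 86 long x 26 wide x 20 high, lying on the bench. Point: its centre (10 above the bench). x axis along its length, z up.
- partsbox: Blue plastic spare parts box, open at the top and empty, fixed to the bench: outside 140 (its x) x 180 (its y) x 55 high; walls and floor 5 thick, so inside 130 x 170, inner floor 5 above the bench. Origin: centre of its underside; z up.
- crate: Pine crate fixed to the bench, 354 (x) x 174 (y) x 86 high. Origin: centre of underside; x along it, away from the robot. Inside 330 x 150, floor 12 above the bench; side rails' tops 52 above it. Full-width ledges roof both ends, 74 to 86 above the bench: a deep near one from x -165 to -75, a shallow far one from x +135 to +165. Opening between them: 210 long, x -75 to +135.
- pump: Black plastic mini bike pump lying on the crate's inner floor along the crate: 260 long (longer than the opening), round barrel 26 diameter, square 30 x 30 ends (head 40 long, tail cap 20 long). 0.12 to 0.24 kg, balances within 10 of its middle. Origin: middle of its length, on its underside; x axis along it to the head, the end away from the robot; z up.
- pump_mid (a point): Centre of the pump: on the barrel's axis, half-way along, 15 above the pump's underside (27 above the bench at the start). Axes as the pump.
- pump_head (a point): Centre of the pump's head end face, on the axis, 130 from the pump's centre.
- pump_tail (a point): Centre of the pump's tail end face, on the axis, 130 from the pump's centre, under the deep near ledge at the start.
- bell: Bystander: chrome bike bell, 50 diameter, 40 high, standing between the crate and the parts box. Origin under its centre.
- spanner: Bystander: steel spanner 130 long with an open jaw, lying nearer the robot than the tyre lever and multitool. Origin under its middle.
- carton: Bystander: plain carton 75 x 55 x 45 high, at the right. Origin under its centre.
- tape: Bystander: black roll of tape, 64 diameter, 24 high, at the right. Origin under its centre.
- jar: Bystander: jar with metal lid, 60 diameter, 75 high, at the back. Origin under its centre.
- oil: Bystander: white oil bottle, 44 diameter, 125 high, at the left. Origin under its centre.
Things that resemble listed ones, but are neither listed nor needed, are in the scene too. There is more than one size of the part that bears multitool_mid; the job needs the largest.

How it is judged:
By the outcome, as a careful person would: the job done as asked, in the order asked, and still so for the second after the job is handed in, while the arm keeps its last pose, push and grip.
It also fails if it takes over 69 s, if anything falls off the work surface, if the arm or the gripper's body presses on something with over 40 N, if the wrist force passes 120 N, or if a joint passes its speed limit or range.

### The arm

A 6-joint arm with a two-finger parallel gripper is mounted at the origin on the work surface. World frame = base frame: x ahead of the robot, y to its left, z up, the work surface at z = 0. Lengths are in mm, angles in degrees, forces in N, time in s.
With the tool pointing down it reaches from about 325 to 775 mm from the base axis. Payload 5.5 kg.
Tool frame: the origin (TCP) lies on the centre line of the jaws, within the pads' length; the fingertips stand 11 mm ahead of it and the grasp point (between the pads) lies 8 mm behind it (bot.finger_overhang is the distance from the TCP to the fingertips, in mm); z points along the fingers, y is the direction in which the jaws open and shut (so a half turn about z gives the same grasp; the last joint's range is limited). The gripper opens to 88 mm and grips with 3 to 60 N. Pads are 20 mm wide; open, the fingers measure 115 mm over their backs; the gripper's body (75 mm by 178 mm) begins 61 mm behind the grasp point.
Start: joints at [-73.15, 5.22, 70.514, -0, 104.267, -3.249], TCP at [206.19, -563.473, 233.631] pointing down, gripper open.
Joint ranges: [-164.24, 164.24], [-49.07, 125.15], [9.68, 141.18], [-86.29, 266.29], [3.28, 154.24], [-151.56, 151.56]. Speed limits (degrees/s): [147.25, 147.25, 172.46, 180, 180, 180].

### API

Orientations are given as [roll, pitch, yaw] about the fixed x, y, z axes, in that order (R = Rz(yaw) Ry(pitch) Rx(roll)).
In Python, from bench import bot gives the robot as it stands.
- The arm moves only by the tool arm_command, never from a script. Its argument "plan" is a list of rows, each a list of 3 entries, a list of its own where there are three numbers: the closure in counts, from 0 (fully open) to 255 (shut), then the shift along the tool's x, y, z in m, then the turn, a rotation vector about the tool's x, y, z in rad. A call has 1 to 12 rows; each row is the pose to reach, as a shift and turn from the pose commanded when the call began, along the tool's axes at that moment; what a row does not reach only later rows make up. A row lasts 1/12 s, in which the tool goes at most 41.7 mm and 7.16 degrees, less where a joint would pass 70% of its speed; a pose out of reach is approached as far as the arm can. A call with a gripper value outside its range is refused whole. The fingers move at their own pace and stop on an object; the grip force is fixed at half the most. Time passes only in rows, so rows that repeat a pose let the fingers close. It gives the time, the measured TCP pose, the force and the opening at its end, in the units of the state.
- bot.read_state(): the state, without advancing time (a new reading comes with each control period).
- bot.camera(name): name is "side" or "top"; returns a dict with "color" (420x560x3 uint8, red, green, blue), "depth" (420x560 float32, mm along the optical axis (not along the pixel's ray), 0 where there is no reading), "mtx" (3x3 intrinsics, pixels), "k1" (the pictures are not rectified: a ray, as slopes to the right and down, at radius r is drawn at 1 + k1 r^2 times it, then the intrinsics apply), "R" (3x3) and "t" (3): a world point X has camera coordinates R X + t. Camera axes: x right, y down, z forward; pixel columns grow to the right and rows downward; lengths in mm; the calibration is good to about 2 mm. A picture is of the moment at which its call begins.
- bot.hand_in(): hands the job in, once; it reports no verdict.
Trained networks look in the newest picture that a camera, given by its name, has taken for a name from the list of things; names that differ only in an ending like _2 or _b are one class to them, and where a whole thing is asked for, a point or a joint stands for the part that bears it (a point fixed in the world has none). Each returns a list of dicts, best first, with "confidence" (0 to 1); they miss things now and then, are a little off and sometimes report something else, mostly with a low value. They report only what shows in the picture. A call takes as long as a camera call. They do not tell look-alikes from the thing itself.
- bot.boxes_of(camera, thing): "xyz" ([x, y, z] in mm, in the coordinates of the camera as it stood for that picture, good to about 4 mm: the middle of the surface that is visible of it).
The state is a dict: "clock": time; "qpos": joint angles; "joint_vel": joint speeds; "tau": joint torques, N m; "ee_pos": TCP position; "eef_rot": TCP orientation; "contact_force": force on the tool from outside, world axes, zero at the start; "wrist_torque": the same for the moment, N m; "gripper_width": finger opening in mm.
Only numpy, scipy, OpenCV 4.12 (cv2) and the standard library are available. Lean on these libraries where they do the work, as an engineer would, in place of code of your own. Each camera call takes 0.05 s, during which the arm holds its last target.

## Working session

There is one attempt and no reset: what is moved stays moved. The work goes in short steps, Python scripts to look and compute and a tool call to move; the robot and the scene stay as the last step left them, time stands still between calls to the robot, and variables do not carry over. Pictures are saved under pics/ and viewed, and the job is handed in when it is done.

Besides the shell and the picture viewer there is one more tool, called after ">>>" as name([rows], argument=value, ...), one row to a line, values as JSON. arm_command: Moves the arm, as the interface text tells. Its arguments: {"type":"object","properties":{"plan":{"type":"array","items":{"type":"array"}}},"required":["plan"]}

```bash
mkdir -p pics; ls
cat > h.py <<'E'
import numpy as np, cv2, pickle
from bench import bot
def grab(name):
    c=bot.camera(name); return c
def save(c,fn,crop=None,scale=1):
    im=cv2.cvtColor(c["color"],cv2.COLOR_RGB2BGR)
    if crop: im=im[crop[1]:crop[3],crop[0]:crop[2]]
    if scale!=1: im=cv2.resize(im,None,fx=scale,fy=scale,interpolation=cv2.INTER_CUBIC)
    cv2.imwrite(fn,im)
def c2w(c,p): 
    return np.array(c["R"]).T@(np.array(p)-np.array(c["t"]).ravel())
def ray(c,u,v):
    K=np.array(c["mtx"]); k1=c["k1"]
    xd=(u-K[0,2])/K[0,0]; yd=(v-K[1,2])/K[1,1]
    x,y=xd,yd
    for _ in range(20):
        f=1+k1*(x*x+y*y); x,y=xd/f,yd/f
    return np.array([x,y,1.])
def pix_w(c,u,v,d=None):
    if d is None: d=float(c["depth"][int(round(v)),int(round(u))])
    return c2w(c,ray(c,u,v)*d)
def pix_z(c,u,v,z):
    R=np.array(c["R"]); o=c2w(c,[0,0,0]); d=R.T@ray(c,u,v)
    return o+d*(z-o[2])/d[2]
def proj(c,X):
    K=np.array(c["mtx"]); p=np.array(c["R"])@np.array(X,float)+np.array(c["t"]).ravel()
    x,y=p[0]/p[2],p[1]/p[2]; f=1+c["k1"]*(x*x+y*y)
    return np.array([K[0,0]*x*f+K[0,2],K[1,1]*y*f+K[1,2]])
E
python3 - <<'E'
from h import *
for n in ["top","side"]:
    c=grab(n); save(c,f"pics/{n}0.png"); pickle.dump(c,open(f"{n}0.pkl","wb"))
    print(n,c2w(c,[0,0,0]).round(),c["k1"],np.array(c["mtx"])[0,0])
    for t in ["lever_mid","multitool_mid","partsbox","crate","pump","pump_mid","pump_head","pump_tail","bell","spanner","carton","tape","jar","oil"]:
        print(t,[(c2w(c,b["xyz"]).round().tolist(),b["confidence"]) for b in bot.boxes_of(n,t)])
print(bot.read_state())
E
```

```text
pics
top [ 354.  -10. 1548.] -0.15872243422774043 520.7459518894401
lever_mid [([425.0, 167.0, 4.0], 0.78)]
multitool_mid [([435.0, 336.0, 17.0], 0.75), ([321.0, 349.0, 10.0], 0.64), ([421.0, 424.0, 10.0], 0.63)]
partsbox [([632.0, 227.0, 7.0], 0.91)]
crate [([550.0, -222.0, 56.0], 0.63)]
pump [([550.0, -253.0, 40.0], 0.59)]
pump_mid [([555.0, -251.0, 38.0], 0.57), ([510.0, -512.0, 26.0], 0.45)]
pump_head [([560.0, -255.0, 40.0], 0.92), ([759.0, 68.0, 77.0], 0.72)]
pump_tail [([318.0, 244.0, 5.0], 0.67), ([555.0, -256.0, 35.0], 0.6)]
bell [([483.0, 39.0, 30.0], 0.47), ([763.0, 67.0, 76.0], 0.4)]
spanner [([314.0, 248.0, 7.0], 0.69)]
carton [([362.0, -457.0, 46.0], 0.6), ([593.0, 464.0, 83.0], 0.53)]
tape [([510.0, -510.0, 23.0], 0.85), ([555.0, -250.0, 39.0], 0.56)]
jar [([760.0, 67.0, 77.0], 0.89), ([487.0, 36.0, 29.0], 0.17)]
oil [([593.0, 466.0, 78.0], 0.88)]
side [-137.  585.  931.] -0.03694492094187978 459.6605684442681
lever_mid [([560.0, -282.0, 38.0], 0.73), ([417.0, 168.0, 8.0], 0.63)]
multitool_mid [([428.0, 337.0, 19.0], 0.64), ([316.0, 358.0, 15.0], 0.58), ([414.0, 429.0,
[... 534 characters left out ...]
316.0, 256.0, 10.0], 0.37)]
{'clock': 1.5, 'qpos': array([-7.31500590e+01,  5.21765591e+00,  7.05147212e+01,  9.77926818e-04,
        1.04269293e+02, -3.24846801e+00]), 'joint_vel': array([-0.02325584,  0.05884166,  0.05075109,  0.10686973, -0.09492126,
       -0.06053823]), 'tau': array([-4.44516636e-04, -4.46187651e+01, -4.06496680e+01,  6.96715247e-02,
        1.97605707e-02, -9.01814730e-07]), 'ee_pos': array([ 206.18370043, -563.45343628,  233.64407251]), 'eef_rot': array([-1.79998386e+02, -1.04087870e-03,  2.00986500e+01]), 'contact_force': array([ 0.17898568, -0.23959547,  0.08919605]), 'wrist_torque': array([ 0.00905217, -0.00850629, -0.00446309]), 'gripper_width': 87.67684986513655}
```

View pics/top0.png

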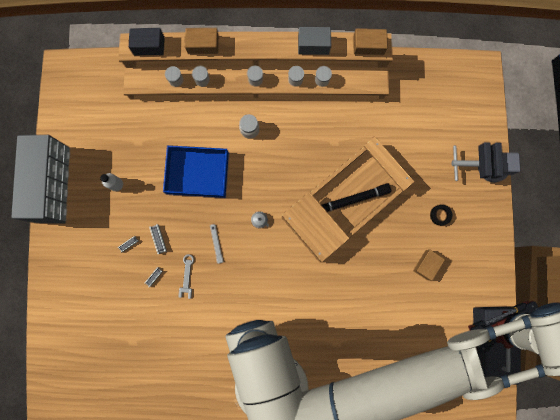

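View pics/side0.png

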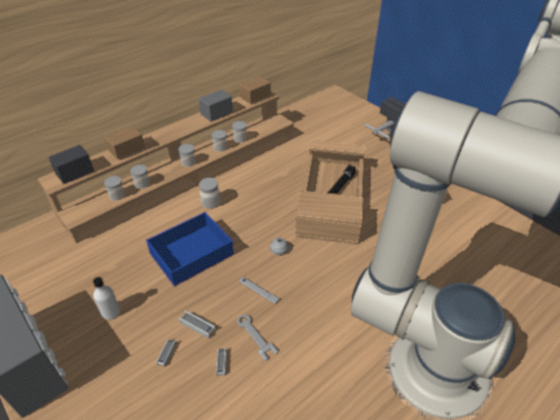

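The top view shows the box at (196,171), the lever at (217,243), the largest multitool at (158,239), and the rotated crate at (349,200) with the pump visible from (325,205) to (392,188). I'll zoom in on these.

Run:
```python
from h import *
c=pickle.load(open("top0.pkl","rb"))
save(c,"pics/z1.png",(110,140,240,300),5) if 0 else None
save(c,"pics/z1.png",(110,140,250,300),3.75)
save(c,"pics/z2.png",(270,130,430,270),4.2)
```

```text
(no output)
```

View pics/z1.png

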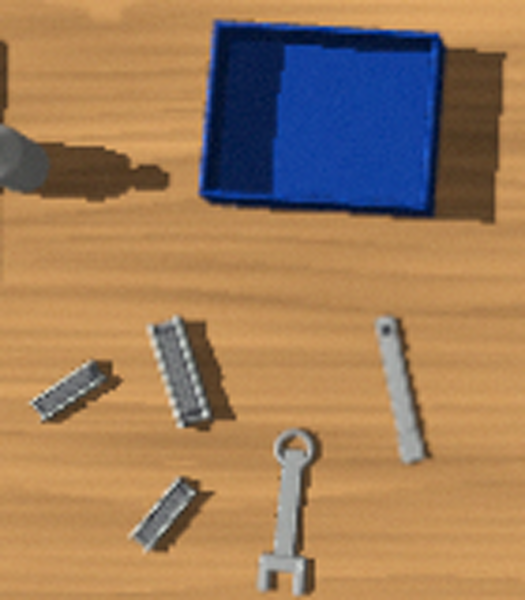

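View pics/z2.png

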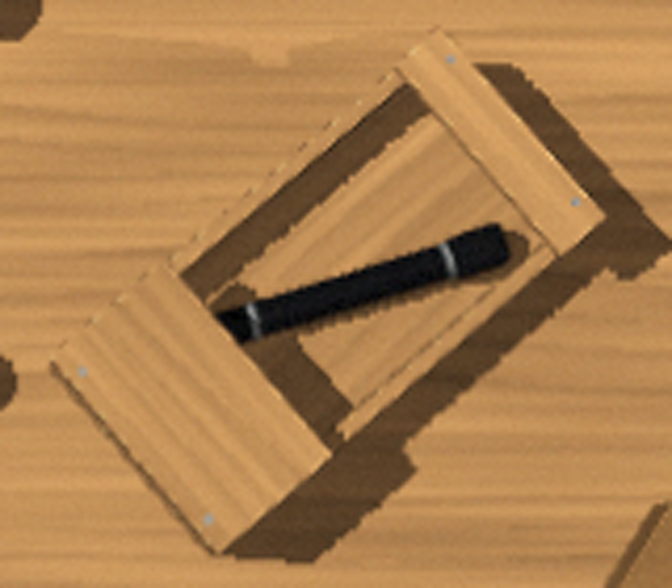

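Run:
```python
from h import *
c=pickle.load(open("top0.pkl","rb"))
def z(U,V,o,s): return (U+.5)/s-.5+o[0],(V+.5)/s-.5+o[1]
o1=(110,140);s1=3.75;o2=(270,130);s2=4.2
def show(name,pts,o,s,zz):
    r=np.array([pix_z(c,*z(*p,o,s),zz) for p in pts])[:,:2]; print(name,r.round(1).tolist(),"mean",r.mean(0).round(1)); return r
def d(r,i,j): v=r[j]-r[i]; return np.hypot(*v).round(1),np.degrees(np.arctan2(v[1],v[0])).round(1)
r=show("box",[(217,21),(440,35),(436,215),(202,198)],o1,s1,55); print(d(r,0,1),d(r,3,2),d(r,0,3),d(r,1,2))
r=show("lever",[(385,317),(416,461)],o1,s1,7); print(d(r,0,1))
r=show("mt",[(147,326),(180,317),(212,417),(184,428)],o1,s1,20); print(d(r,0,1),d(r,1,2),d(r,0,3),d(r,3,2))
r=show("crate",[(437,27),(606,215),(220,553),(52,365)],o2,s2,86); print(d(r,0,1),d(r,1,2),d(r,3,0),d(r,3,2))
r=show("opening",[(397,70),(558,258),(330,456),(172,268)],o2,s2,86); print(d(r,0,1),d(r,1,2),d(r,3,0))
r=show("pumphead",[(500,224),(511,257),(444,243),(456,278)],o2,s2,42); print(d(r,0,1),d(r,2,0))
r=show("pumpaxis",[(505,240),(450,261),(254,320),(228,327)],o2,s2,34); print(d(r,3,0),d(r,2,0),d(r,2,1))
print("floor, bell", pix_z(c,260,220,40))
# depth samples
for (U,V) in [(480,250),(350,288),(235,327),(150,400),(500,130),(300,270),(420,140)]:
    u,v=z(U,V,o2,s2); print((U,V),pix_w(c,u,v).round(1))
for (U,V) in [(400,390),(180,370),(350,130),(500,400),(100,300)]:
    u,v=z(U,V,o1,s1); print((U,V),pix_w(c,u,v).round(1))
```

```text
box [[708.8, 306.6], [697.1, 130.0], [554.9, 130.9], [568.0, 313.8]] mean [632.2 220.3]
(np.float64(177.0), np.float64(-93.8)) (np.float64(183.3), np.float64(-94.1)) (np.float64(141.0), np.float64(177.1)) (np.float64(142.2), np.float64(179.6))
lever [[479.8, 174.9], [366.2, 148.9]] mean [423.  161.9]
(np.float64(116.5), np.float64(-167.1))
mt [[470.7, 362.7], [478.0, 336.4], [399.4, 308.9], [390.6, 331.0]] mean [434.7 334.8]
(np.float64(27.3), np.float64(-74.6)) (np.float64(83.3), np.float64(-160.7)) (np.float64(86.2), np.float64(-158.4)) (np.float64(23.8), np.float64(-68.3))
crate [[730.2, -297.3], [598.9, -411.5], [369.6, -143.1], [495.4, -31.1]] mean [ 548.5 -220.8]
(np.float64(173.9), np.float64(-139.0)) (np.float64(353.0), np.float64(130.5)) (np.float64(355.0), np.float64(-48.6)) (np.float64(168.5), np.float64(-138.3))
opening [[699.4, -268.6], [569.0, -376.9], [434.3, -217.7], [561.4, -112.2]] mean [ 566.  -243.8]
(np.float64(169.5), np.float64(-140.3)) (np.float64(208.6), np.float64(130.2)) (np.float64(208.6), np.float64(-48.6))
pumphead [[599.5, -347.1], [576.0, -354.3], [585.8, -306.8], [561.0, -314.7]] mean [ 580.6 -330.7]
(np.float64(24.5), np.float64(-162.9)) (np.float64(42.5), np.float64(-71.2))
pumpaxis [[589.3, -352.1], [574.2, -312.3], [532.2, -173.0], [527.2, -154.7]] mean [ 555.7 -248. ]
(np.float64(206.9), np.float64(-72.5)) (np.float64(188.0), np.float64(-72.3)) (np.float64(145.5), np.float64(-73.2))
floor, bell [489.59457308  32.20391708  40.        ]
(480, 250) [ 582.1 -334.    33.8]
(350, 288) [ 554.3 -240.3   37.9]
(235, 327) [ 526.7 -159.2   38.5]
(150, 400) [ 354.5  -10.3 1548.3]
(500, 130) [ 657.6 -338.9   87.1]
(300, 270) [ 570.1 -208.2   15.8]
(420, 140) [ 665.9 -297.6    9.6]
(400, 390) [421.8 161.8  11.1]
(180, 370) [436.3 336.   16.7]
(350, 130) [631.  206.5   2.1]
(500, 400) [414.7  83.5   0.5]
(100, 300) [493.1 407.2  -1.6]
```

```bash
cat >> h.py <<'E'
from scipy.spatial.transform import Rotation as Rn
def plan(st,pos,rpy):
    """shift (m) and rotvec(rad) from measured pose to target, plus rows needed"""
    R0=Rn.from_euler("xyz",st["eef_rot"],degrees=True); R1=Rn.from_euler("xyz",rpy,degrees=True)
    s=R0.inv().apply(np.array(pos,float)-st["ee_pos"])/1000; w=(R0.inv()*R1).as_rotvec()
    n=max(np.linalg.norm(s)/.0417,np.degrees(np.linalg.norm(w))/7.16)
    print("shift",s.round(4).tolist(),"turn",w.round(4).tolist(),"rows",round(n,1))
def seg(c,zt,box,sat=60):
    hsv=cv2.cvtColor(c["color"],cv2.COLOR_RGB2HSV)
    u0,v0,u1,v1=box; m=np.zeros(hsv.shape[:2],np.uint8)
    m[v0:v1,u0:u1]=(hsv[v0:v1,u0:u1,1]<sat)&(hsv[v0:v1,u0:u1,2]>70)
    n,l,s,_=cv2.connectedComponentsWithStats(m); k=1+np.argmax(s[1:,4]); v,u=np.nonzero(l==k)
    P=np.array([pix_z(c,a,b,zt)[:2] for a,b in zip(u,v)])
    (cx,cy),(w,h),a=cv2.minAreaRect(P.astype(np.float32)); 
    q=P-P.mean(0); e=np.linalg.svd(q,full_matrices=False)[2][0]
    print("n",len(u),"mean",P.mean(0).round(1),"rect",round(cx,1),round(cy,1),round(w,1),round(h,1),"axis",np.degrees(np.arctan2(e[1],e[0])).round(1))
E
python3 - <<'E'
from h import *
c=pickle.load(open("top0.pkl","rb"))
seg(c,7,(205,218,228,268)); seg(c,20,(145,220,170,258))
c2=pickle.load(open("side0.pkl","rb"))
seg(c2,7,(232,270,285,310)); seg(c2,20,(172,305,220,342))
st=bot.read_state(); plan(st,[422,163,120],[180,0,13]); print(st["clock"])
E
```

```text
n 219 mean [422.4 163. ] rect 423.5 162.8 115.2 18.5 axis -167.5
n 263 mean [434.6 336. ] rect 435.4 336.5 84.7 27.8 axis -161.8
n 307 mean [419.9 165.4] rect 421.8 166.2 118.3 21.1 axis -167.1
n 515 mean [428.6 339.7] rect 430.2 339.9 92.7 36.5 axis -161.6
shift [0.4523, -0.608, 0.1137] turn [-0.0, -0.0, 0.1239] rows 18.4
1.5
```

>>> arm_command([
  [0, [0.45, -0.6, 0.08], [0, 0, 0.124]],
  [0, [0.45, -0.6, 0.08], [0, 0, 0.124]],
  [0, [0.45, -0.6, 0.08], [0, 0, 0.124]],
  [0, [0.45, -0.6, 0.08], [0, 0, 0.124]],
  [0, [0.45, -0.6, 0.08], [0, 0, 0.124]],
  [0, [0.45, -0.6, 0.08], [0, 0, 0.124]],
  [0, [0.45, -0.6, 0.08], [0, 0, 0.124]],
  [0, [0.45, -0.6, 0.08], [0, 0, 0.124]],
  [0, [0.45, -0.6, 0.08], [0, 0, 0.124]],
  [0, [0.45, -0.6, 0.08], [0, 0, 0.124]],
  [0, [0.45, -0.6, 0.08], [0, 0, 0.124]],
  [0, [0.45, -0.6, 0.08], [0, 0, 0.124]],
])

```text
clock: 2.5
ee_pos: [349.7, -85.6, 180.8]
eef_rot: [179.9, -0.1, 13.0]
contact_force: [1.0, 0.0, -0.5]
gripper_width: 87.8
```

```bash
python3 -c "
from h import *
st=bot.read_state(); print(st['clock'],st['ee_pos'],st['eef_rot'],st['qpos'])
plan(st,[422,164,120],[180,0,12.8])"
```

```text
2.5 [349.65304443 -85.58055165 180.79523616] [ 1.79949661e+02 -8.06433717e-02  1.29600607e+01] [-1.91732346e+01 -3.36860188e+01  1.08589596e+02  2.75099167e-04
  1.05001358e+02  5.78668115e+01]
shift [0.1264, -0.2271, 0.0608] turn [0.0009, -0.0014, 0.0028] rows 6.4
```

>>> arm_command([
  [90, [0.127, -0.225, 0.06], [0, 0, 0.003]],
  [90, [0.127, -0.225, 0.06], [0, 0, 0.003]],
  [90, [0.127, -0.225, 0.06], [0, 0, 0.003]],
  [90, [0.127, -0.225, 0.06], [0, 0, 0.003]],
  [90, [0.127, -0.225, 0.06], [0, 0, 0.003]],
  [90, [0.127, -0.225, 0.06], [0, 0, 0.003]],
  [90, [0.127, -0.225, 0.06], [0, 0, 0.003]],
  [90, [0.127, -0.225, 0.06], [0, 0, 0.003]],
  [90, [0.127, -0.225, 0.06], [0, 0, 0.003]],
  [90, [0.127, -0.225, 0.06], [0, 0, 0.003]],
])

```text
clock: 3.33
ee_pos: [422.8, 159.7, 121.0]
eef_rot: [180.0, -0.0, 12.8]
contact_force: [0.3, -0.4, -0.1]
gripper_width: 56.9
```

```bash
python3 -c "
from h import *
st=bot.read_state(); print(st['clock'],st['ee_pos'],st['eef_rot'],st['gripper_width'])
plan(st,[422,164,14],[180,0,12.8])
c=grab('side'); save(c,'pics/s1.png',(200,200,340,320),5)"
```

```text
3.3333 [422.7857222  159.656263   120.96765955] [ 1.79972492e+02 -1.19269662e-02  1.28073410e+01] 56.86256914000472
shift [0.0002, -0.0045, 0.107] turn [0.0005, -0.0002, 0.0001] rows 2.6
```

View pics/s1.png

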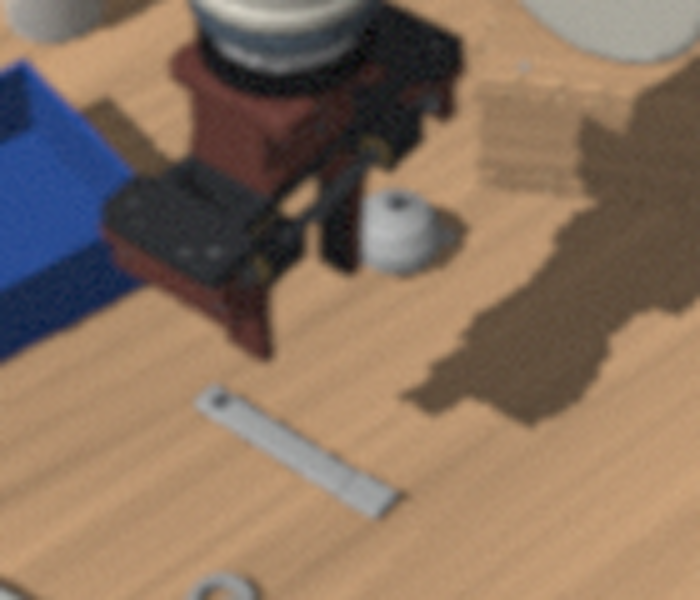

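The gripper (fingers near (250,340) and (340,260) in the zoom) sits above the lever, which lies undisturbed from (215,400) to (385,505). I'll go down and grip.

>>> arm_command([
  [90, [0, -0.0045, 0.04], [0, 0, 0]],
  [90, [0, -0.0045, 0.08], [0, 0, 0]],
  [90, [0, -0.0045, 0.1], [0, 0, 0]],
  [90, [0, -0.0045, 0.108], [0, 0, 0]],
  [90, [0, -0.0045, 0.108], [0, 0, 0]],
  [90, [0, -0.0045, 0.108], [0, 0, 0]],
  [255, [0, -0.0045, 0.108], [0, 0, 0]],
  [255, [0, -0.0045, 0.108], [0, 0, 0]],
  [255, [0, -0.0045, 0.108], [0, 0, 0]],
  [255, [0, -0.0045, 0.108], [0, 0, 0]],
  [255, [0, -0.0045, 0.108], [0, 0, 0]],
  [255, [0, -0.0045, 0.108], [0, 0, 0]],
])

```text
clock: 4.38
ee_pos: [421.8, 164.8, 12.7]
eef_rot: [180.0, -0.0, 12.8]
contact_force: [0.4, -0.0, -0.2]
gripper_width: 20.2
```

>>> arm_command([
  [255, [0, 0, 0], [0, 0, 0]],
  [255, [0, 0, 0], [0, 0, 0]],
  [255, [0, 0, 0], [0, 0, 0]],
])

```text
clock: 4.63
ee_pos: [421.8, 164.8, 12.6]
eef_rot: [180.0, 0.0, 12.8]
contact_force: [-0.3, -0.5, 0.7]
gripper_width: 15.7
```

```bash
python3 -c "
from h import *
st=bot.read_state(); print(st['clock'],st['ee_pos'],st['eef_rot'],st['gripper_width'],st['contact_force'])
a=np.radians(-4);b=np.array([632,222])
print(b+25*np.array([-np.cos(a),-np.sin(a)]))
p=b+25*np.array([-np.cos(a),-np.sin(a)])
plan(st,[p[0],p[1],120],[180,0,86])"
```

```text
4.6333 [421.79472041 164.75257853  12.62885036] [1.79996503e+02 2.52139551e-03 1.28293911e+01] 15.709813898296316 [-0.2835738  -0.45310968  0.70733004]
[607.06089874 223.74391184]
shift [0.1937, -0.0164, -0.1074] turn [0.0, 0.0001, -1.2771] rows 10.2
```

>>> arm_command([
  [255, [0, 0, -0.04], [0, 0, 0]],
  [255, [0, 0, -0.08], [0, 0, 0]],
  [255, [0.194, -0.016, -0.107], [0, 0, -1.277]],
  [255, [0.194, -0.016, -0.107], [0, 0, -1.277]],
  [255, [0.194, -0.016, -0.107], [0, 0, -1.277]],
  [255, [0.194, -0.016, -0.107], [0, 0, -1.277]],
  [255, [0.194, -0.016, -0.107], [0, 0, -1.277]],
  [255, [0.194, -0.016, -0.107], [0, 0, -1.277]],
  [255, [0.194, -0.016, -0.107], [0, 0, -1.277]],
  [255, [0.194, -0.016, -0.107], [0, 0, -1.277]],
  [255, [0.194, -0.016, -0.107], [0, 0, -1.277]],
  [255, [0.194, -0.016, -0.107], [0, 0, -1.277]],
])

```text
clock: 5.63
ee_pos: [607.3, 223.4, 118.8]
eef_rot: [-179.9, 0.0, 84.8]
contact_force: [0.8, 0.2, -0.1]
gripper_width: 15.4
```

>>> arm_command([
  [255, [0, 0, 0], [0, 0, 0]],
  [255, [0, 0, 0], [0, 0, 0]],
  [255, [0, 0, 0], [0, 0, 0]],
])

```text
clock: 5.88
ee_pos: [607.3, 223.4, 119.3]
eef_rot: [-180.0, 0.0, 84.2]
contact_force: [1.1, -0.1, -0.8]
gripper_width: 15.6
```

```bash
python3 -c "
from h import *
st=bot.read_state(); print(st['clock'],st['ee_pos'],st['eef_rot'],st['gripper_width'],st['contact_force'])
plan(st,[607,224,25],[180,0,86])
c=grab('side'); save(c,'pics/s2.png',(100,170,300,320),4)
c=grab('top'); save(c,'pics/t2.png',(130,120,290,240),5)"
```

```text
5.8833 [607.32614044 223.38054411 119.30908715] [-1.79974224e+02  7.65654976e-03  8.42345283e+01] 15.632748547273687 [ 1.09892887 -0.12199385 -0.79137982]
shift [0.0006, -0.0003, 0.0943] turn [-0.0005, 0.0001, -0.0308] rows 2.3
```

View pics/s2.png

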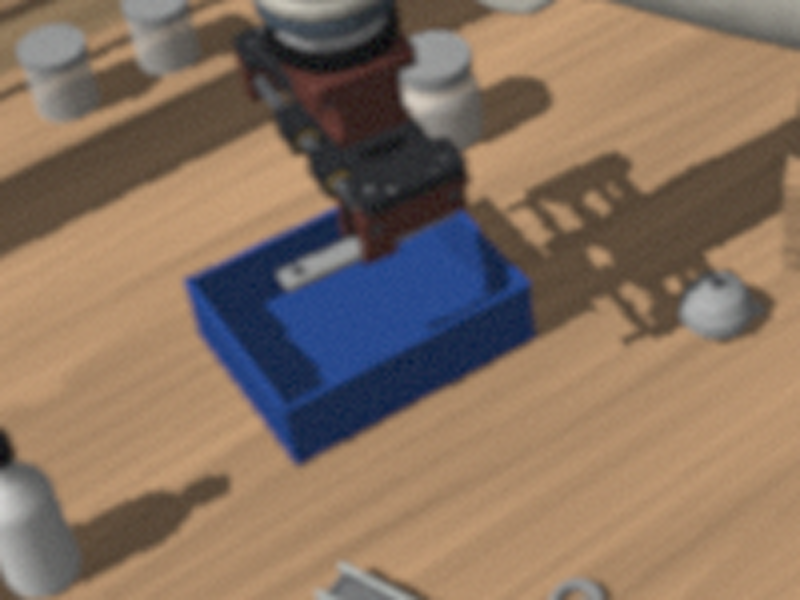

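View pics/t2.png

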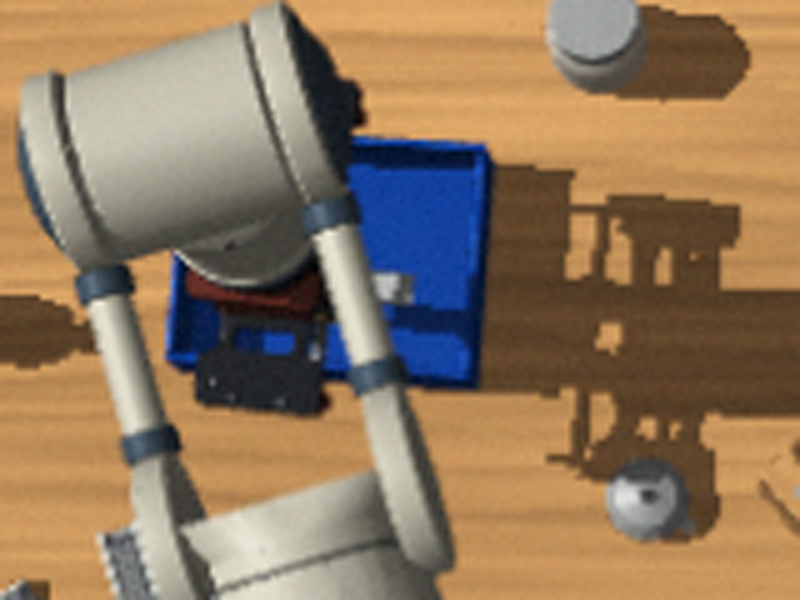

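The lever is held, spoon end at (395,288) in the top zoom, lying along the box's long side. I'll lower it and let go.

>>> arm_command([
  [255, [0, 0, 0.04], [0, 0, -0.03]],
  [255, [0, 0, 0.08], [0, 0, -0.03]],
  [255, [0, 0, 0.095], [0, 0, -0.03]],
  [255, [0, 0, 0.098], [0, 0, -0.03]],
  [255, [0, 0, 0.098], [0, 0, -0.03]],
  [160, [0, 0, 0.098], [0, 0, -0.03]],
  [160, [0, 0, 0.098], [0, 0, -0.03]],
  [160, [0, 0, 0.098], [0, 0, -0.03]],
  [160, [0, 0, 0.098], [0, 0, -0.03]],
  [160, [0, 0, 0.06], [0, 0, -0.03]],
  [160, [0, 0, 0.02], [0, 0, -0.03]],
  [160, [0, 0, -0.02], [0, 0, -0.03]],
])

```text
clock: 6.98
ee_pos: [606.8, 223.2, 140.7]
eef_rot: [-179.9, 0.0, 86.2]
contact_force: [0.9, -0.7, -0.2]
gripper_width: 32.3
```

```bash
python3 -c "
from h import *
st=bot.read_state(); print(st['clock'],st['ee_pos'],st['eef_rot'],st['gripper_width'],st['contact_force'])
plan(st,[433.5,337.5,120],[180,0,18.3])
c=grab('side'); save(c,'pics/s3.png',(100,170,300,320),4)"
```

```text
6.9833 [606.83671785 223.21195498 140.72209854] [-1.79925439e+02  2.75864949e-02  8.61522746e+01] 32.344745665368606 [ 0.8523452  -0.66697391 -0.1558662 ]
shift [0.1024, -0.1806, 0.0209] turn [-0.0009, 0.0012, 1.1842] rows 9.5
```

View pics/s3.png

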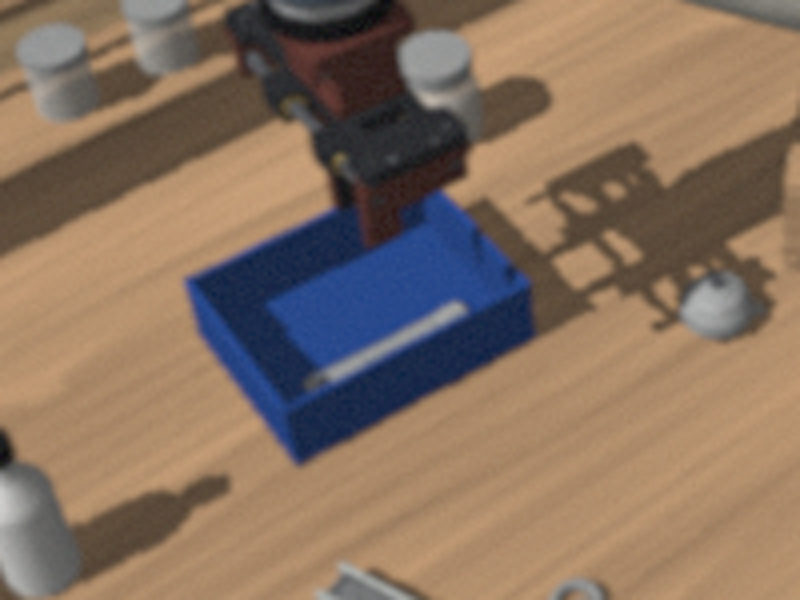

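The lever lies flat on the box floor, from (315,380) to (460,310). On to the multitool.

>>> arm_command([
  [160, [0.102, -0.181, 0.021], [0, 0, 1.184]],
  [104, [0.102, -0.181, 0.021], [0, 0, 1.184]],
  [104, [0.102, -0.181, 0.021], [0, 0, 1.184]],
  [104, [0.102, -0.181, 0.021], [0, 0, 1.184]],
  [104, [0.102, -0.181, 0.021], [0, 0, 1.184]],
  [104, [0.102, -0.181, 0.021], [0, 0, 1.184]],
  [104, [0.102, -0.181, 0.021], [0, 0, 1.184]],
  [104, [0.102, -0.181, 0.021], [0, 0, 1.184]],
  [104, [0.102, -0.181, 0.021], [0, 0, 1.184]],
  [104, [0.102, -0.181, 0.021], [0, 0, 1.184]],
  [104, [0.102, -0.181, 0.021], [0, 0, 1.184]],
  [104, [0.102, -0.181, 0.021], [0, 0, 1.184]],
])

```text
clock: 8.03
ee_pos: [433.8, 337.4, 119.1]
eef_rot: [-180.0, -0.1, 18.5]
contact_force: [0.0, -0.1, -0.0]
gripper_width: 51.5
```

```bash
python3 -c "
from h import *
st=bot.read_state(); print(st['clock'],st['ee_pos'],st['eef_rot'],st['gripper_width'],st['contact_force'])
plan(st,[433.5,337.5,16],[180,0,18.3])
c=grab('side'); save(c,'pics/s4.png',(100,220,300,370),4)"
```

```text
8.0333 [433.79747837 337.40451119 119.11447611] [-1.79983159e+02 -5.52766203e-02  1.84568216e+01] 51.50973590715838 [ 0.01423675 -0.13058532 -0.0249889 ]
shift [-0.0004, -0.0002, 0.1031] turn [-0.0003, -0.001, 0.0027] rows 2.5
```

View pics/s4.png

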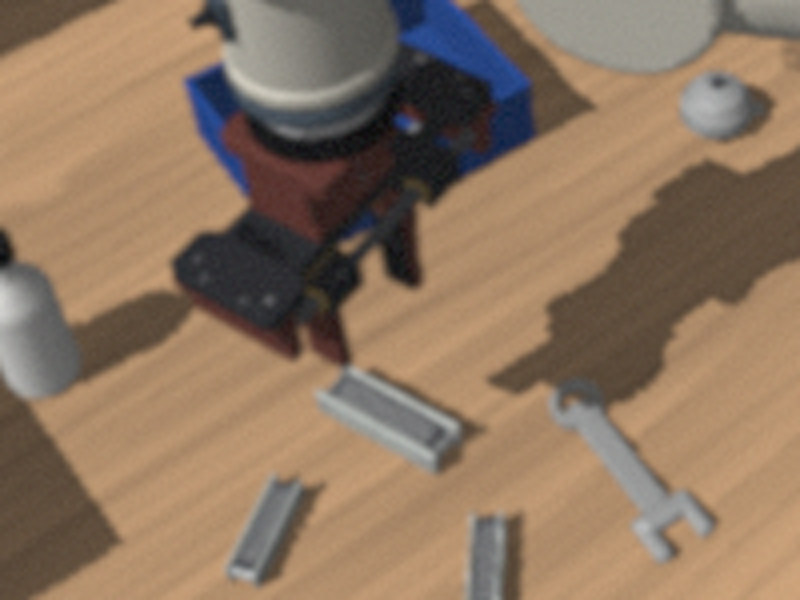

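The multitool (320–460, 370–465) lies under the fingers and is plainly the largest of the three. I'll go down and close.

>>> arm_command([
  [104, [0, 0, 0.04], [0, 0, 0]],
  [104, [0, 0, 0.08], [0, 0, 0]],
  [104, [0, 0, 0.1], [0, 0, 0]],
  [104, [0, 0, 0.104], [0, 0, 0]],
  [104, [0, 0, 0.104], [0, 0, 0]],
  [255, [0, 0, 0.104], [0, 0, 0]],
  [255, [0, 0, 0.104], [0, 0, 0]],
  [255, [0, 0, 0.104], [0, 0, 0]],
  [255, [0, 0, 0.104], [0, 0, 0]],
  [255, [0, 0, 0.104], [0, 0, 0]],
  [255, [0, 0, 0.104], [0, 0, 0]],
  [255, [0, 0, 0.104], [0, 0, 0]],
])

```text
clock: 9.08
ee_pos: [434.1, 337.6, 15.5]
eef_rot: [-180.0, -0.1, 18.3]
contact_force: [-1.3, -0.6, 4.4]
gripper_width: 25.6
```

```bash
python3 -c "
from h import *
st=bot.read_state(); print(st['clock'],st['ee_pos'],st['eef_rot'],st['gripper_width'],st['contact_force'])
a=np.radians(-4);b=np.array([632,222])
p=b+22*np.array([np.cos(a),np.sin(a)])
plan(st,[p[0],p[1],130],[180,0,86])"
```

```text
9.0833 [434.05854417 337.59850029  15.54380216] [-1.79974467e+02 -7.99393342e-02  1.83279692e+01] 25.59898104255881 [-1.33338643 -0.5611941   4.41646929]
shift [0.1721, 0.1803, -0.1143] turn [0.0004, -0.0015, -1.1811] rows 9.5
```

>>> arm_command([
  [255, [0, 0, -0.03], [0, 0, 0]],
  [255, [0, 0, -0.07], [0, 0, 0]],
  [255, [0, 0, -0.11], [0, 0, 0]],
  [255, [0.172, 0.18, -0.114], [0, 0, -1.181]],
  [255, [0.172, 0.18, -0.114], [0, 0, -1.181]],
  [255, [0.172, 0.18, -0.114], [0, 0, -1.181]],
  [255, [0.172, 0.18, -0.114], [0, 0, -1.181]],
  [255, [0.172, 0.18, -0.114], [0, 0, -1.181]],
  [255, [0.172, 0.18, -0.114], [0, 0, -1.181]],
  [255, [0.172, 0.18, -0.114], [0, 0, -1.181]],
  [255, [0.172, 0.18, -0.114], [0, 0, -1.181]],
  [255, [0.172, 0.18, -0.114], [0, 0, -1.181]],
])

```text
clock: 10.08
ee_pos: [653.9, 219.4, 126.4]
eef_rot: [-179.8, 0.1, 82.7]
contact_force: [0.1, 0.5, -1.5]
gripper_width: 25.5
```

```bash
python3 -c "
from h import *
st=bot.read_state(); print(st['clock'],st['ee_pos'],st['eef_rot'],st['gripper_width'],st['contact_force'])
plan(st,[654,220.5,130],[180,0,86])
c=grab('side'); save(c,'pics/s5.png',(100,170,300,320),4)"
```

```text
10.0833 [653.85637918 219.40537471 126.38279883] [-1.79827185e+02  6.67782516e-02  8.26971553e+01] 25.491843344473157 [ 0.12373856  0.5483137  -1.46772668]
shift [0.0011, -0.0, -0.0036] turn [-0.003, 0.0011, -0.0576] rows 0.5
```

View pics/s5.png

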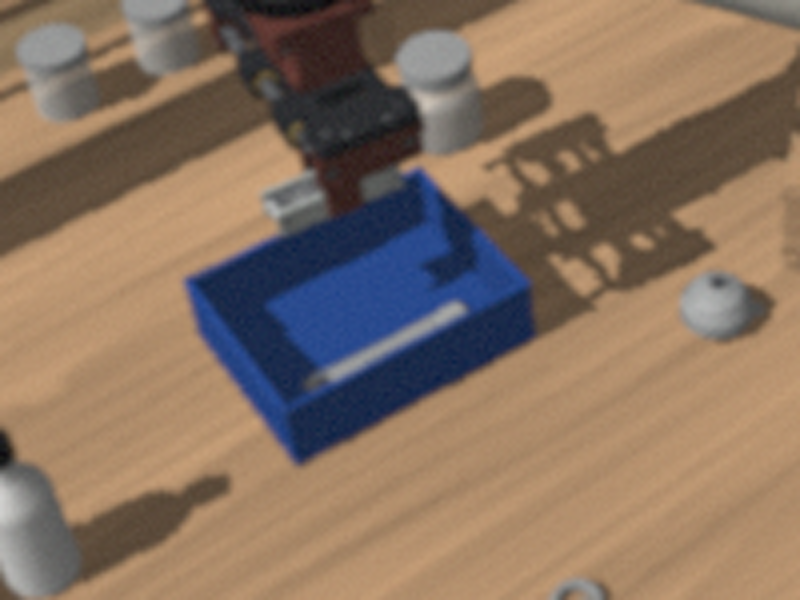

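The multitool is held over the box, with the lever undisturbed. I'll lower it on the far side and let go.

>>> arm_command([
  [255, [0, 0, 0.035], [0, 0, -0.02]],
  [255, [0, 0, 0.07], [0, 0, -0.02]],
  [255, [0, 0, 0.1], [0, 0, -0.02]],
  [255, [0, 0, 0.103], [0, 0, -0.02]],
  [255, [0, 0, 0.103], [0, 0, -0.02]],
  [125, [0, 0, 0.103], [0, 0, -0.02]],
  [125, [0, 0, 0.103], [0, 0, -0.02]],
  [125, [0, 0, 0.103], [0, 0, -0.02]],
  [125, [0, 0, 0.103], [0, 0, -0.02]],
  [125, [0, 0, 0.07], [0, 0, -0.02]],
  [125, [0, 0, 0.03], [0, 0, -0.02]],
  [125, [0, 0, -0.01], [0, 0, -0.02]],
])

```text
clock: 11.13
ee_pos: [652.7, 220.3, 139.3]
eef_rot: [-179.9, 0.0, 83.6]
contact_force: [1.0, 0.4, 0.5]
gripper_width: 44.6
```

```bash
python3 -c "
from h import *
st=bot.read_state(); print(st['clock'],st['ee_pos'],st['eef_rot'],st['gripper_width'],st['contact_force'])
c=grab('side'); save(c,'pics/s6.png',(100,170,300,320),4)
plan(st,[550,-228,170],[180,0,107.7])"
```

```text
11.1333 [652.7184144  220.29865327 139.26761159] [-1.79878323e+02  4.70192345e-02  8.35684747e+01] 44.61096126647452 [0.975669   0.44614319 0.4507836 ]
shift [-0.457, -0.0519, -0.0302] turn [-0.0023, 0.0004, -0.4212] rows 11.1
```

View pics/s6.png

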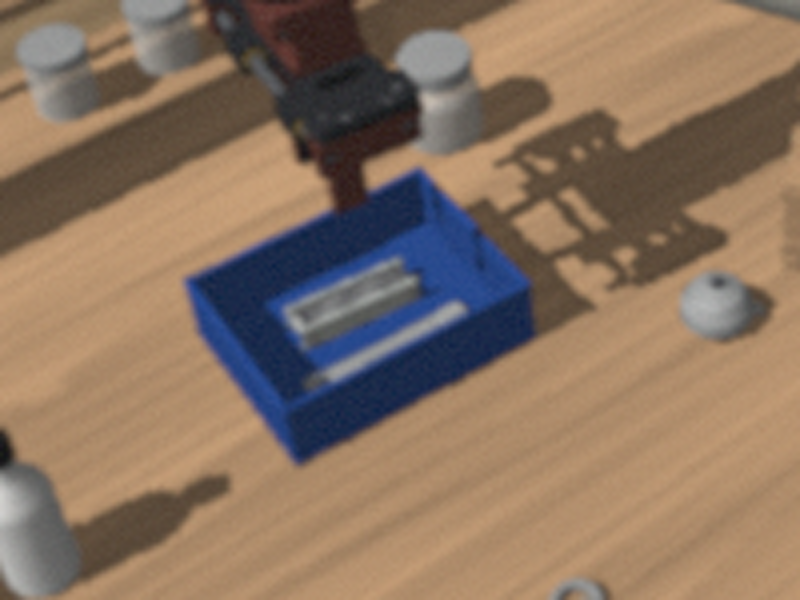

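Both items lie on the box floor: multitool at (350,305), lever at (390,345). Next I'll measure the pump more precisely from the first pictures.

Run:
```python
from h import *
for nm,box in (("top0",(318,175,400,215)),("side0",(320,160,362,200))):
    c=pickle.load(open(nm+".pkl","rb"))
    g=c["color"].max(2); u0,v0,u1,v1=box; m=np.zeros(g.shape,np.uint8); m[v0:v1,u0:u1]=g[v0:v1,u0:u1]<45
    m=cv2.morphologyEx(m,cv2.MORPH_CLOSE,np.ones((5,5),np.uint8))
    n,l,s,_=cv2.connectedComponentsWithStats(m); k=1+np.argmax(s[1:,4]); v,u=np.nonzero(l==k)
    P=np.array([pix_z(c,a,b,34)[:2] for a,b in zip(u,v)])
    mu=P.mean(0); e=np.linalg.svd(P-mu,full_matrices=False)[2][0]; e=e if e[1]<0 else -e
    t=(P-mu)@e; w=(P-mu)@np.array([-e[1],e[0]])
    print(nm,len(u),"mean",mu.round(1),"ang",np.degrees(np.arctan2(e[1],e[0])).round(1),"t",t.min().round(1),t.max().round(1),"w",w.min().round(1),w.max().round(1))
    head=mu+e*t.max(); print("head",head.round(1),"mid",(head-130*e).round(1))
    # axis from bins
    for a in np.arange(t.min(),t.max(),20):
        s_=(t>=a)&(t<a+20); print(round(a),(w[s_].min()+w[s_].max()).round(1)/2,(w[s_].max()-w[s_].min()).round(1),end=" | ")
    print()
c=pickle.load(open("side0.pkl","rb")); save(c,"pics/zs.png",(280,130,380,250),5)
```

```text
top0 572 mean [ 557.5 -255.7] ang -73.0 t -108.6 101.7 w -14.3 15.0
head [ 587.2 -353. ] mid [ 549.2 -228.6]
-109 0.2 24.2 | -89 0.25 23.4 | -69 -0.55 22.6 | -49 -0.6 23.7 | -29 -0.9 23.5 | -9 0.0 22.6 | 11 0.05 23.5 | 31 0.1 22.7 | 51 -0.2 28.2 | 71 0.45 29.1 | 91 0.8 25.4 | 
side0 218 mean [ 562.4 -285.8] ang -72.5 t -76.0 71.7 w -15.1 15.7
head [ 583.9 -354.1] mid [ 544.9 -230.1]
-76 0.1 19.8 | -56 0.4 20.1 | -36 -0.3 19.7 | -16 0.2 20.4 | 4 -2.75 23.6 | 24 -3.0 24.1 | 44 0.9 29.7 | 64 5.9 17.9 |
```

View pics/zs.png

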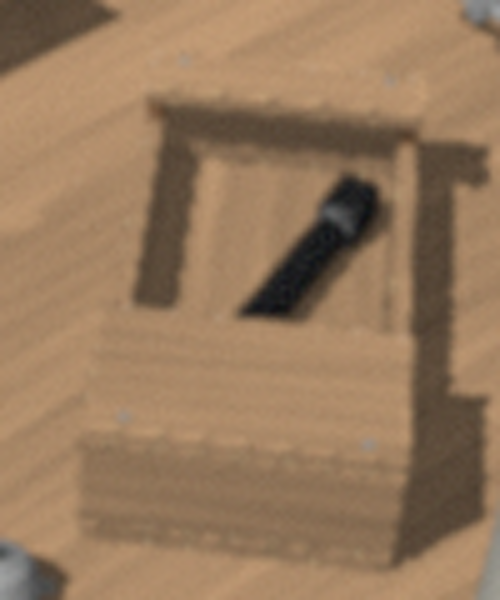

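Run:
```python
from h import *
st=bot.read_state(); plan(st,[551.5,-235,150],[180,0,107.2])
```

```text
shift [-0.4651, -0.0528, -0.0014] turn [0.0136, -0.0026, -0.4125] rows 11.2
```

>>> arm_command([
  [125, [-0.464, -0.053, -0.01], [0, 0, -0.412]],
  [90, [-0.464, -0.053, -0.01], [0, 0, -0.412]],
  [90, [-0.464, -0.053, -0.01], [0, 0, -0.412]],
  [90, [-0.464, -0.053, -0.01], [0, 0, -0.412]],
  [90, [-0.464, -0.053, -0.01], [0, 0, -0.412]],
  [90, [-0.464, -0.053, -0.01], [0, 0, -0.412]],
  [90, [-0.464, -0.053, -0.01], [0, 0, -0.412]],
  [90, [-0.464, -0.053, -0.01], [0, 0, -0.412]],
  [90, [-0.464, -0.053, -0.01], [0, 0, -0.412]],
  [90, [-0.464, -0.053, -0.01], [0, 0, -0.412]],
  [90, [-0.464, -0.053, -0.01], [0, 0, -0.412]],
  [90, [-0.464, -0.053, -0.01], [0, 0, -0.412]],
])

```text
clock: 12.18
ee_pos: [547.3, -240.4, 149.6]
eef_rot: [-180.0, 0.2, 106.9]
contact_force: [0.0, -0.5, 0.2]
gripper_width: 56.5
```

>>> arm_command([
  [90, [0, 0, 0], [0, 0, 0]],
  [90, [0, 0, 0], [0, 0, 0]],
  [90, [0, 0, 0], [0, 0, 0]],
  [90, [0, 0, 0], [0, 0, 0]],
])

```text
clock: 12.52
ee_pos: [549.6, -232.9, 148.8]
eef_rot: [180.0, -0.0, 107.3]
contact_force: [-0.8, 0.8, 0.0]
gripper_width: 56.8
```

Run:
```python
from h import *
st=bot.read_state(); print(st['clock'],st['ee_pos'],st['eef_rot'],st['qpos'].round(),st['contact_force'])
plan(st,[551.5,-235,150],[180,0,107.2])
c=grab('side'); save(c,'pics/s7.png',(240,80,440,230),4)
c=grab('top'); save(c,'pics/t7.png',(270,130,430,270),4.2)
```

```text
12.5167 [ 549.62550966 -232.8877237   148.78093717] [ 1.79969898e+02 -1.42356466e-02  1.07316607e+02] [-26.   5.  80.   0.  96. -44.] [-0.82156646  0.8474073   0.02153265]
shift [-0.0026, 0.0012, -0.0012] turn [0.0005, -0.0002, 0.002] rows 0.1
```

View pics/s7.png

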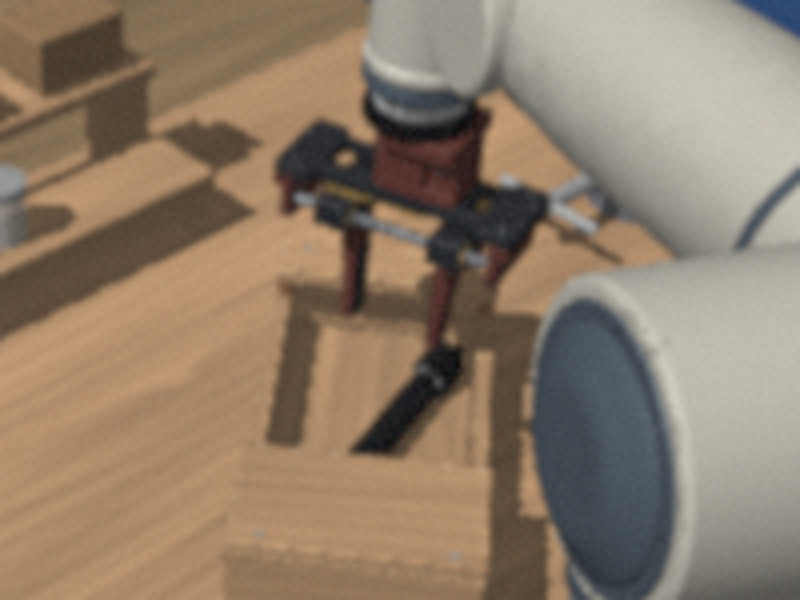

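View pics/t7.png

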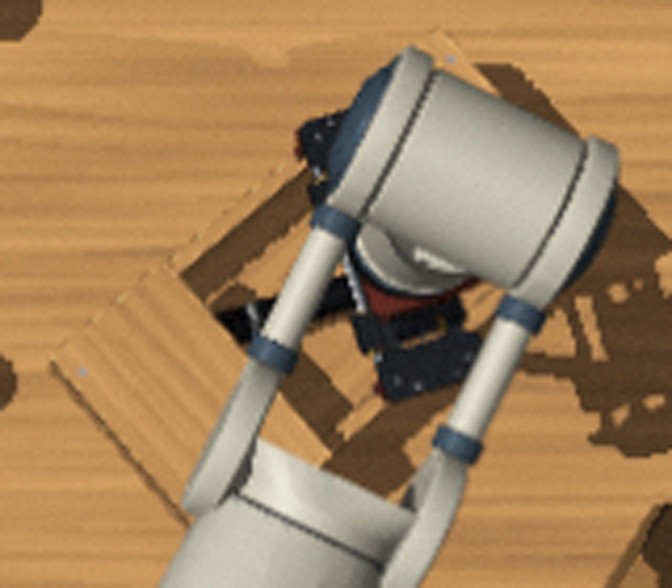

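The fingers straddle the pump and are clear of both ledges in both views. I'll descend slowly and grip.

>>> arm_command([
  [90, [-0.0026, 0.0012, 0.03], [0, 0, 0.002]],
  [90, [-0.0026, 0.0012, 0.06], [0, 0, 0.002]],
  [90, [-0.0026, 0.0012, 0.09], [0, 0, 0.002]],
  [90, [-0.0026, 0.0012, 0.11], [0, 0, 0.002]],
  [90, [-0.0026, 0.0012, 0.12], [0, 0, 0.002]],
  [90, [-0.0026, 0.0012, 0.122], [0, 0, 0.002]],
  [90, [-0.0026, 0.0012, 0.122], [0, 0, 0.002]],
  [90, [-0.0026, 0.0012, 0.122], [0, 0, 0.002]],
])

```text
clock: 13.28
ee_pos: [551.9, -236.9, 28.5]
eef_rot: [179.9, 0.1, 107.1]
contact_force: [-0.6, 0.3, 0.4]
gripper_width: 56.8
```

>>> arm_command([
  [255, [0, 0, 0], [0, 0, 0]],
  [255, [0, 0, 0], [0, 0, 0]],
  [255, [0, 0, 0], [0, 0, 0]],
  [255, [0, 0, 0], [0, 0, 0]],
  [255, [0, 0, 0], [0, 0, 0]],
  [255, [0, 0, 0], [0, 0, 0]],
  [255, [0, 0, 0], [0, 0, 0]],
  [255, [0, 0, 0], [0, 0, 0]],
  [255, [0, 0, 0], [0, 0, 0]],
])

```text
clock: 14.03
ee_pos: [551.1, -236.9, 26.9]
eef_rot: [180.0, 0.0, 107.1]
contact_force: [0.0, -0.6, 3.8]
gripper_width: 25.2
```

Run:
```python
from h import *
st=bot.read_state(); print(st['clock'],st['ee_pos'],st['eef_rot'],st['gripper_width'],st['contact_force'])
```

```text
14.0333 [ 551.06943895 -236.92202991   26.93775469] [1.79974449e+02 2.17890078e-02 1.07069442e+02] 25.19398951864155 [ 0.03427057 -0.56335779  3.84120912]
```

>>> arm_command([
  [255, [0, 0, -0.004], [0, 0, 0]],
  [255, [0, 0, -0.006], [0, 0, 0]],
  [255, [0.0005, 0, -0.016], [0, -0.087, 0]],
  [255, [0.002, 0, -0.029], [0, -0.175, 0]],
  [255, [0.0045, 0, -0.041], [0, -0.262, 0]],
  [255, [0.008, 0, -0.052], [0, -0.349, 0]],
  [255, [0.008, 0, -0.052], [0, -0.349, 0]],
  [255, [0.008, 0, -0.052], [0, -0.349, 0]],
  [255, [0.008, 0, -0.052], [0, -0.349, 0]],
])

```text
clock: 14.78
ee_pos: [548.3, -229.1, 78.0]
eef_rot: [-180.0, 19.9, 107.1]
contact_force: [-1.3, -0.6, -1.6]
gripper_width: 24.9
```

Run:
```python
from h import *
st=bot.read_state(); print(st['clock'],st['ee_pos'],st['eef_rot'],st['gripper_width'],st['contact_force'],st['wrist_torque'])
c=grab('side'); save(c,'pics/s8.png',(240,80,440,230),4)
c=grab('top'); save(c,'pics/t8.png',(270,130,430,270),4.2)
```

```text
14.7833 [ 548.30014981 -229.08111004   77.99821358] [-179.95797764   19.85757153  107.09444499] 24.94781107568524 [-1.34959096 -0.63486956 -1.58639608] [ 0.14258563 -0.03915604  0.01444955]
```

View pics/s8.png

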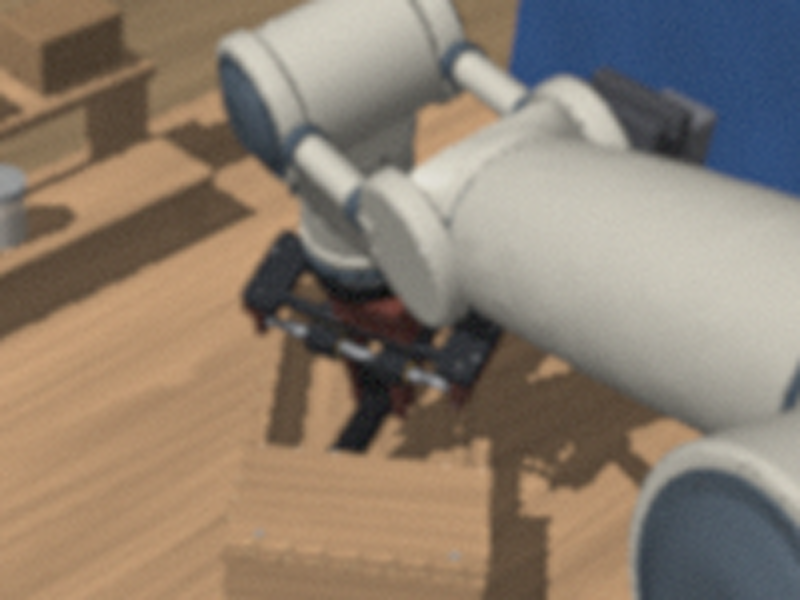

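View pics/t8.png

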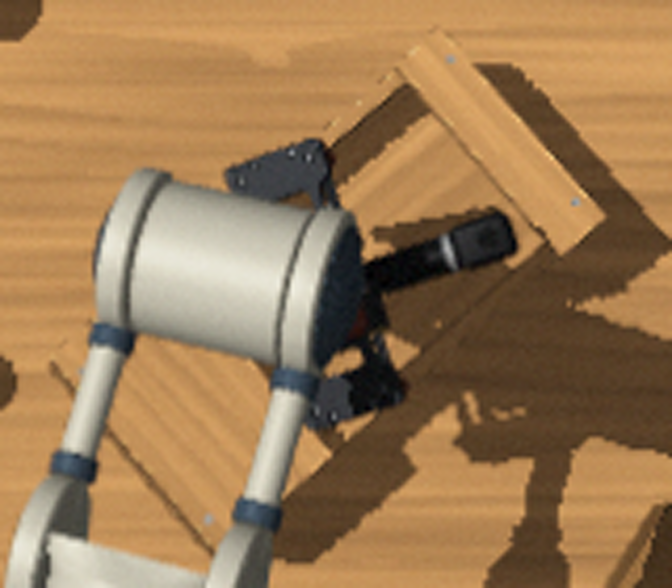

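The head has come up in the top view (485,240) and the arm feels only the pump's weight. Before drawing out, I'll check the head's height by depth.

Run:
```python
from h import *
st=bot.read_state(); e=np.array([np.cos(np.radians(-72.8)),np.sin(np.radians(-72.8)),0])
c=grab('top')
for U,V in [(500,235),(480,242),(460,247),(420,262),(390,275)]:
    u,v=(U+.5)/4.2-.5+270,(V+.5)/4.2-.5+130; p=pix_w(c,u,v); print(p.round(1),"along",((p-st['ee_pos'])@e).round(1))
```

```text
[ 577.2 -326.4  133.6] along 100.8
[ 574.4 -315.5  121.2] along 89.6
[ 570.2 -300.9  126.1] along 74.4
[ 562.8 -277.3  107.5] along 49.7
[ 554.3 -257.2  105.4] along 27.9
```

The height matches a 20° tilt (predicted about 131, measured 134). I'll draw it out along its own axis, the tool's −x.

>>> arm_command([
  [255, [-0.012, 0, 0], [0, 0, 0]],
  [255, [-0.025, 0, 0], [0, 0, 0]],
  [255, [-0.038, 0, 0], [0, 0, 0]],
  [255, [-0.051, 0, 0], [0, 0, 0]],
  [255, [-0.064, 0, 0], [0, 0, 0]],
  [255, [-0.077, 0, 0], [0, 0, 0]],
  [255, [-0.09, 0, 0], [0, 0, 0]],
  [255, [-0.095, 0, 0], [0, 0, 0]],
  [255, [-0.095, 0, 0], [0, 0, 0]],
  [255, [-0.095, 0, 0], [0, 0, 0]],
])

```text
clock: 15.77
ee_pos: [574.7, -314.9, 111.0]
eef_rot: [-180.0, 20.0, 107.0]
contact_force: [-0.0, 0.1, -1.9]
gripper_width: 24.8
```

Run:
```python
from h import *
st=bot.read_state(); print(st['clock'],st['ee_pos'],st['eef_rot'],st['gripper_width'],st['contact_force'],st['wrist_torque'])
c=grab('side'); save(c,'pics/s9.png',(240,80,440,230),4)
c=grab('top'); save(c,'pics/t9.png',(270,130,430,270),4.2)
```

```text
15.7667 [ 574.6564835  -314.88674732  110.97897301] [-179.99920822   19.96997605  107.0223651 ] 24.79862269658766 [-0.02912099  0.14804435 -1.86766421] [ 0.22507209  0.05348415 -0.01741524]
```

View pics/s9.png

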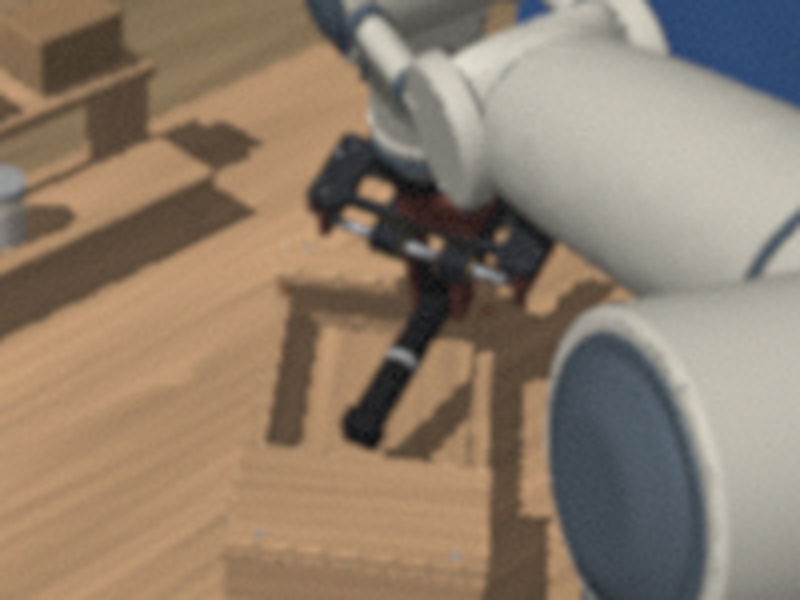

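View pics/t9.png

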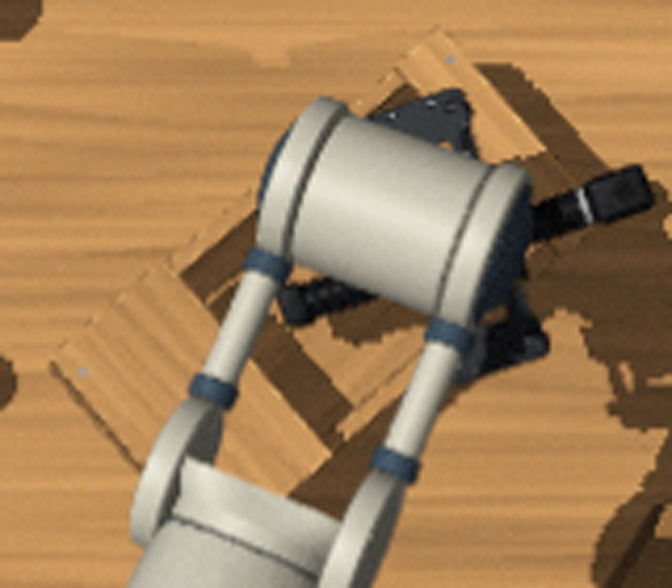

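The tail (295,305 in the top zoom) is now clear of the near ledge. I'll lift straight up, then level off.

>>> arm_command([
  [255, [-0.006, 0, -0.016], [0, 0, 0]],
  [255, [-0.012, 0, -0.033], [0, 0, 0]],
  [255, [-0.018, 0, -0.05], [0, 0, 0]],
  [255, [-0.024, 0, -0.066], [0, 0, 0]],
  [255, [-0.027, 0, -0.075], [0, 0, 0]],
  [255, [-0.027, 0, -0.075], [0, 0, 0]],
  [255, [-0.027, 0, -0.075], [0, 0, 0]],
])

```text
clock: 16.45
ee_pos: [574.8, -313.8, 190.8]
eef_rot: [180.0, 20.0, 107.1]
contact_force: [0.1, -0.1, -1.8]
gripper_width: 25.5
```

Run:
```python
from h import *
st=bot.read_state(); print(st['clock'],st['ee_pos'],st['eef_rot'],st['gripper_width'],st['contact_force'])
plan(st,[560,-265,197],[180,0,107])
```

```text
16.45 [ 574.80192418 -313.8419333   190.79337023] [179.97179896  20.00577005 107.08996465] 25.513996936952324 [ 0.08123755 -0.08120825 -1.82320828]
shift [0.0458, 0.0002, -0.0233] turn [0.0008, 0.3492, 0.0016] rows 2.8
```

>>> arm_command([
  [255, [0.005, 0, -0.003], [0, 0.05, 0]],
  [255, [0.012, 0, -0.006], [0, 0.11, 0]],
  [255, [0.02, 0, -0.01], [0, 0.17, 0]],
  [255, [0.028, 0, -0.014], [0, 0.23, 0]],
  [255, [0.036, 0, -0.018], [0, 0.29, 0]],
  [255, [0.043, 0, -0.022], [0, 0.33, 0]],
  [255, [0.046, 0, -0.023], [0, 0.35, 0]],
  [255, [0.046, 0, -0.023], [0, 0.35, 0]],
  [255, [0.046, 0, -0.023], [0, 0.35, 0]],
  [255, [0.046, 0, -0.023], [0, 0.35, 0]],
  [255, [0.046, 0, -0.023], [0, 0.35, 0]],
  [255, [0.046, 0, -0.023], [0, 0.35, 0]],
])

```text
clock: 17.45
ee_pos: [559.6, -265.3, 196.6]
eef_rot: [-180.0, -0.0, 107.1]
contact_force: [-0.7, -0.0, -1.6]
gripper_width: 25.4
```

Run:
```python
from h import *
st=bot.read_state(); print(st['clock'],st['ee_pos'],st['eef_rot'],st['gripper_width'],st['contact_force'],st['joint_vel'].round(2))
c=grab('side'); save(c,'pics/s10.png'); pickle.dump(c,open('s10.pkl','wb'))
c=grab('top'); save(c,'pics/t10.png');pickle.dump(c,open('t10.pkl','wb'))
save(c,'pics/t10z.png',(270,130,430,270),4.2)
```

```text
17.45 [ 559.62687691 -265.25540439  196.60396545] [-1.79994173e+02 -3.30338667e-02  1.07084170e+02] 25.356186769227975 [-0.65867847 -0.0214977  -1.61426369] [-0.08 -0.11 -0.23  0.09  0.17  0.01]
```

View pics/s10.png

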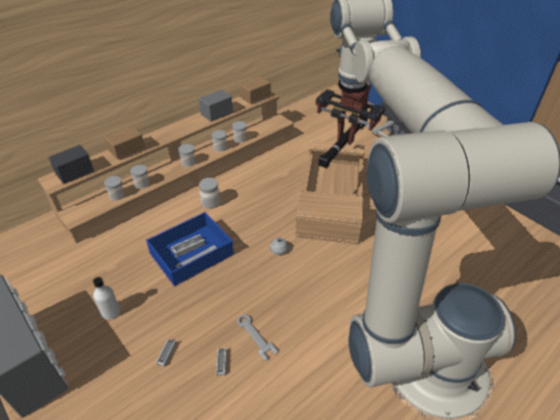

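View pics/t10.png

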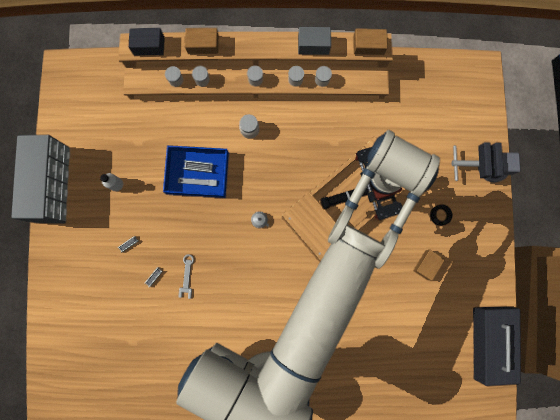

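View pics/t10z.png

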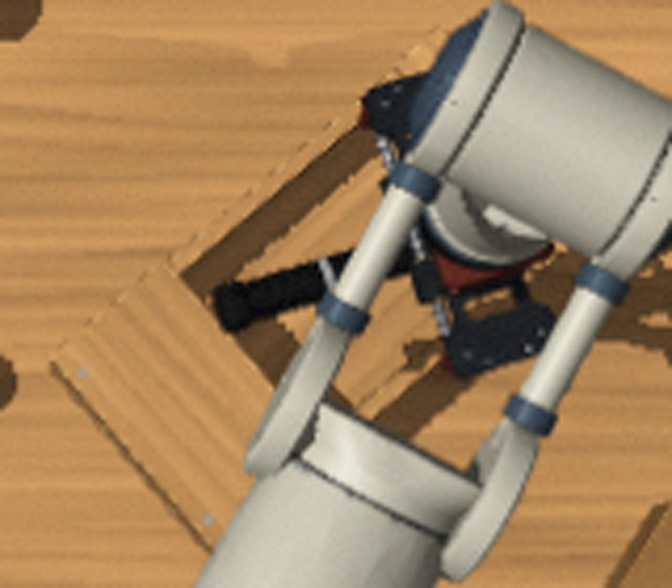

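Run:
```python
from h import *
st=bot.read_state(); e=np.array([np.cos(np.radians(-72.9)),np.sin(np.radians(-72.9)),0])
c=pickle.load(open('t10.pkl','rb'))
for U,V in [(232,306),(240,306),(265,298),(285,292),(305,285)]:
    u,v=(U+.5)/4.2-.5+270,(V+.5)/4.2-.5+130; p=pix_w(c,u,v); print(p.round(1),"along",((p-st['ee_pos'])@e).round(1))
p=pix_z(c,(216+.5)/4.2-.5+270,(310+.5)/4.2-.5+130,200); print("tail end along",((p-st['ee_pos'])@e).round(1))
for t in ["bell","spanner","jar","oil","tape","carton"]:
    bot.camera; print(t,[(c2w(c,b["xyz"]).round().tolist(),b["confidence"]) for b in bot.boxes_of("top",t)][:2])
st=bot.read_state(); print(st['clock'],st['gripper_width'],st['contact_force'],st['ee_pos'])
```

```text
[ 520.  -140.4  211.3] along -131.0
[ 520.4 -145.7  208.3] along -125.9
[ 525.2 -161.   210.2] along -109.8
[ 529.4 -173.9  207.2] along -96.3
[ 533.9 -186.5  206.5] along -82.9
tail end along -139.9
bell [([485.0, 38.0, 30.0], 0.48)]
spanner [([612.0, 222.0, 14.0], 0.45)]
jar [([760.0, 69.0, 78.0], 0.93)]
oil [([595.0, 463.0, 83.0], 0.71)]
tape [([508.0, -512.0, 24.0], 0.62), ([650.0, 220.0, 25.0], 0.4)]
carton [([362.0, -459.0, 46.0], 0.88)]
17.85 25.576755856460814 [ 0.51079858  0.30094363 -1.11801518] [ 559.65393674 -265.40683096  196.72950213]
```

The pump hangs level: its tail top reads about 210, so its underside is near 182, roughly 96 above the crate. The grip is steady at 25.6 mm, so I'll hand in.

```bash
python3 -c "
from h import *
print(bot.hand_in()); st=bot.read_state(); print(st['clock'],st['gripper_width'],st['ee_pos'])"
```

```text
the job is handed in; nothing more can be done
None
the job is handed in; nothing more can be done
```

The ride kit is ready and handed in at about 18 s on the clock. The report gave no verdict.

- **Tyre lever and multitool:** I put the lever in the blue spare parts box first, then the largest of the three multitools. Both lie on the box floor, let go and separate from each other.
- **Pump:** I gripped it near its middle, tipped the head up 20°, drew it out 95 mm along its own axis, then lifted and levelled it. It is held level, with its underside about 182 mm above the bench, so about 96 mm above the crate top.
- **Last checks:** The grip width was steady at 25.6 mm, and the only force read was roughly the pump's own weight, 1 to 2 N. The pump's tail was measured by depth and is clear of everything. Its head was hidden behind the arm in the last pictures, so its position there comes from the geometry.
- **Other things on the bench:** The bell, jar, oil, tape and carton read within about 5 mm of where they were at the start. The network's last spanner reading was wrong, since it picked up the lever in the box. The picture shows the spanner where it started.

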